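Thread the gauge carriage onto the bent rail and click it home at the stop

TASK

Thread the displacement gauge's carriage, which stands on the bench, onto the free end of the hand-bent rail with its feeler towards the specimen mould, work it round the bend by feel, turning it with the rod, and push it up against the stop until the spring ball has clicked into the notch under it; then let go of it. Never force it: the rail is easily strained and the stop is clamped only finger-tight, so it must not be pushed along. Leave the mould, the cutting ring and the moisture tin where they are.

Things in the scene. Friction and masses are not known exactly. Their poses are not given: they have to be found in the camera images.
- grip_stud (a point): Centre of the square steel stud on top of the gauge carriage, where it is gripped: 16 x 16 mm, 36 mm tall (18 mm above and below this point), its sides facing the carriage's x and y. Axes: z up, x along the bore in the direction of travel onto the rail, -y along the feeler, which must point at the mould. The carriage starts upright on the bench.
- bore (a point): Centre of the carriage's bore, 32 mm under grip_stud, same axes: a plain through hole along x, 12.6 mm wide, 20 mm long (1.3 mm play all round on a straight 10 mm rod), in a round boss of 12 mm radius. Let go on the rail, the carriage hangs upright by itself, bore 1.3 mm low.
- carriage: The whole gauge carriage, 260 g; origin and axes as bore. Aluminium block 24 mm long (x), 30 mm wide (y), flat underside 38 mm below the bore, with a cross notch under the bore's centre and a chamfered front edge. A gauge barrel 15 mm thick lies across it (axis 21 mm below the bore), reaching 50 mm to +y and, as a thin feeler, 85 mm to -y.
- rod_tip (a point): Free end of the bent rail: on the axis of a level, greased steel rod 10 mm thick, 87 mm above the bench. x points along the rod, the way the carriage is pushed on; z up. A nose 7 mm thick stands out 10 mm before this point (-x). From here the rod runs straight for 32 mm, then bends to the right (clockwise from above) to an anchor post 97 degrees on.
- bend_centre (a point): Centre of the nominal bend (radius 130 mm), at the rod's height. The rod was bent by hand: on the first 58 degrees it wanders up to 9 mm sideways and 11 degrees from the true arc (it stays level), far more than the bore's play, so it must be followed by feel; after that it is true. Over 25 N of contact force from the carriage strains it.
- seat (a point): Where the bore's centre must come: on the rod's axis, 12 mm before the face of the stop, a steel collar of 13 mm radius clamped on the rail 61 to 71 degrees round the bend. x points along the rod to the stop; the seated carriage has these axes. The stop slips along the rail at a push of about 20 N.
- spring_ball (a joint): How far the 8 mm spring ball, on an arm of the stop right under the seat, is pressed down, in m: 0 free or in the carriage's notch, 0.001 to 0.005 while the carriage's underside rides over it, which takes a push of some 2 to 6 N along the rod. Spring 3 N at the start of its stroke, 7 N at 4 mm.
- mould: Steel compaction mould, 76 mm in diameter at the foot, 62 mm above it, 70 mm tall, loose, on the 12 mm plate inside the bend; origin at the centre of its underside. A bystander: the seated feeler ends some 15 mm short of it. Round the work stand tall fixed machines: a drive unit 0.3 m high on the left (x over 0.43, y over 0.3 m), a drive shaft behind (x over 0.7 m), a shear box on the right.
- ring_full: Cutting ring filled with soil, 69 mm across, 20 mm tall, on the bench; a bystander. Origin at the centre of its underside.
- tin: White moisture tin, 56 mm in diameter, 36 mm tall, on the bench; a bystander. Origin at the centre of its underside.

How it is judged:
By the outcome, as a careful person would: the job done as asked, in the order asked, and still so for the second after the job is handed in, with the robot touching nothing.
It also fails if it takes over 72 s, if anything falls off the work surface, if the arm or the gripper's body presses on something with over 40 N, if the wrist force passes 120 N, or if a joint passes its speed limit or range.

ROBOT

A 7-joint arm with a two-finger parallel gripper is mounted at the origin on a cart in front of the work surface, level with it; the furniture and walls round the work are solid. World frame = base frame: x ahead of the robot, y to its left, z up, the work surface at z = 0. Lengths are in m, angles in rad, forces in N, time in s.
With the tool pointing down it reaches from about 0.35 to 0.9 m from the base axis. Payload 19.9 kg.
Tool frame: the origin (TCP) lies between the finger pads; the fingertips stand 11 mm ahead of it and the grasp point (between the pads) lies 8 mm behind it; z points along the fingers, y is the direction in which the jaws open and shut (so a half turn about z gives the same grasp; the last joint's range is limited). The gripper opens to 94 mm and grips with 3 to 60 N. Pads are 16 mm wide; open, the fingers measure 119 mm over their backs; the gripper's body (75 mm by 177 mm) begins 78 mm behind the grasp point.
Start: joints at [-0.042, 0.417, -0.01, 1.614, 0.005, 1.111, -0.053], TCP at [0.625, 0, 0.216] pointing down, gripper open.
Joint ranges: [-2.81, 2.81], [-0.39, 2.02], [-1.27, 1.25], [0.06, 2.57], [-1.19, 4.33], [0.19, 2], [-2.82, 2.82]. Speed limits (rad/s): [1.89, 1.89, 2.39, 2.39, 3.01, 3.01, 3.01].

INTERFACE

Orientations are given as [roll, pitch, yaw] about the fixed x, y, z axes, in that order (R = Rz(yaw) Ry(pitch) Rx(roll)).
In Python, from cell import * gives the robot as it stands. The module is installed in compiled form; this text tells all that it offers. Calls block until the motion is done:
- goto(position, orientation): joint-space move of the TCP to a pose.
- movel(position, orientation=None, v=0.15): straight line of the TCP; orientation=None keeps the orientation; v is the mean speed in m/s.
- move_j(angles): joint-space move.
- command_gripper(opening): finger opening in m; the grip force is fixed at half the most; returns when the fingers have stopped.
- hold(seconds).
- ik(position, orientation): joint angles nearest the present ones, or None.
- read_state(): the state.
- camera(name): name is "scene" or "side" or "wrist"; returns the picture (420x560x3 uint8, blue, green, red); there is no depth.
- get_calibration(name): a dict with "fx", "fy", "cx", "cy" (pixels), "xyz" and "rotation" of the camera in the world. Camera axes: x right, y down, z forward; pixel columns grow to the right and rows downward; lengths in m; the calibration is good to about 2 mm. A picture is of the moment at which its call begins: read the wrist's pose just before it. get_calibration takes no time and is no camera call; for the wrist camera it gives the pose at the moment of the call.
A pose or a line that the arm cannot do raises Unreachable and nothing moves.
- close_job(): hands the job in, once; it reports no verdict.
The state is a dict: "clock": time; "joint_positions": joint angles; "joint_vel": joint speeds; "joint_efforts": joint torques, N m; "tcp_pos": TCP position; "eef_rot": TCP orientation; "ft_force": force on the tool from outside, world axes, zero at the start; "moment": the same for the moment, N m; "finger_gap": finger opening in m.
Only numpy, scipy, OpenCV 4.12 (cv2) and the standard library are available. Lean on these libraries where they do the work, as an engineer would, in place of code of your own. Each camera call takes 0.05 s, during which the arm holds its last target. There are 200 camera calls.

## Working session

There is one attempt and no reset: what is moved stays moved. The work goes in short steps, each a Python script; the robot and the scene stay as the last script left them, time stands still between calls to the robot, and variables do not carry over. Pictures are saved under pics/ and viewed, about 8 in all and at most 12, crops included, and the job is handed in when it is done.

```bash
mkdir -p pics; ls; python3 - <<'E'
from cell import *
import cv2,numpy as np
for n in ("scene","side","wrist"):
    print(n,get_calibration(n)); cv2.imwrite(f"pics/{n}0.png",camera(n))
s=read_state();print({k:np.round(v,3) for k,v in s.items()})
a=cv2.imread("pics/scene0.png");b=cv2.imread("pics/side0.png")
E
```

```text
pics
scene {'fx': 383.7979165731968, 'fy': 383.7979165731968, 'cx': 271.2057845770761, 'cy': 207.96693581914164, 'xyz': array([0.22465756, 0.47435308, 0.69782806]), 'rotation': array([-2.40634937,  0.01713945, -2.60487096])}
side {'fx': 539.4055549563047, 'fy': 539.4055549563047, 'cx': 278.5974564030275, 'cy': 212.59968280221713, 'xyz': array([ 0.27520515, -0.82432867,  0.70853533]), 'rotation': array([-2.21679105, -0.00867785, -0.29257687])}
wrist {'fx': 354.8771499144101, 'fy': 354.8771499144101, 'cx': 278.6126322737144, 'cy': 207.78961476872186, 'xyz': array([0.62504465, 0.07400592, 0.38302497]), 'rotation': array([2.88083768e+00, 2.21858445e-03, 2.77938918e-04])}
{'clock': np.float64(0.15), 'joint_positions': array([-0.042,  0.418, -0.01 ,  1.614,  0.005,  1.111, -0.053]), 'joint_vel': array([ 0.001, -0.004, -0.001, -0.001, -0.001,  0.002,  0.001]), 'joint_efforts': array([ 1.0000e-03, -8.5153e+01,  6.3900e-01, -4.2614e+01, -4.9000e-02,
        1.7000e-02,  0.0000e+00]), 'tcp_pos': array([ 0.625, -0.   ,  0.216]), 'eef_rot': array([-3.141,  0.   ,  1.571]), 'ft_force': array([-0.779,  0.182,  0.861]), 'moment': array([ 0.016, -0.026,  0.027]), 'finger_gap': np.float64(0.094)}
```

View pics/scene0.png

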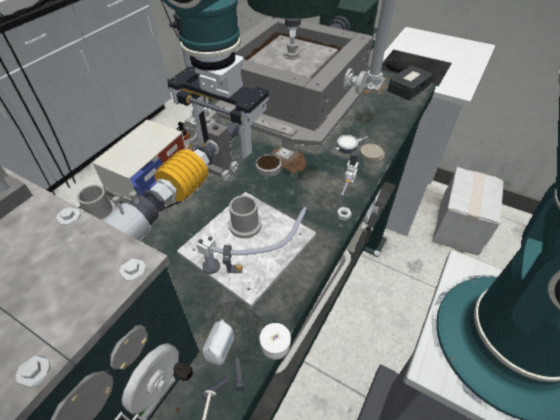

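View pics/side0.png

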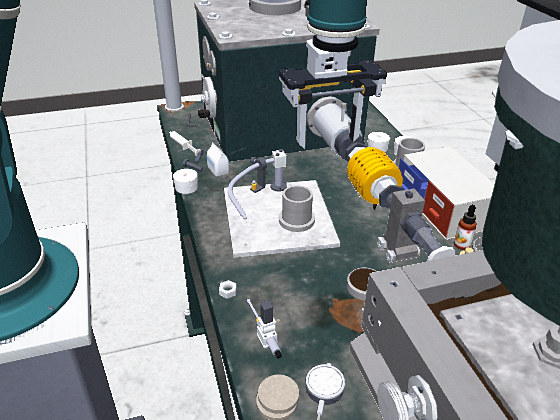

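View pics/wrist0.png

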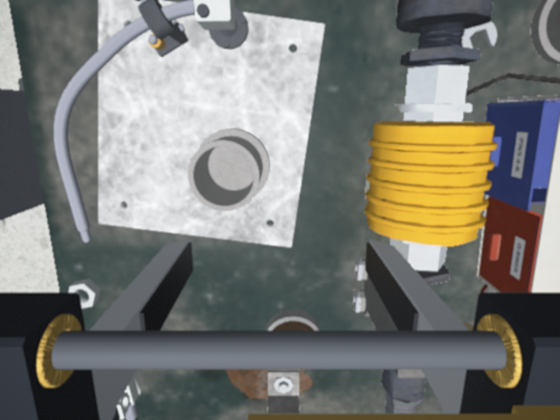

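The scene view shows the bent rail at (235-305, 210-265) and the carriage near (350,172). In the side view the carriage is near (267,325), with the feeler towards (250,302). In the wrist view the rail tip is at (85,240), the bend runs up and to the right, and the stop is near (163,40).

```bash
cat > h.py <<'E'
import cv2,numpy as np
from scipy.spatial.transform import Rotation as R
def rays(cal,px):
    px=np.atleast_2d(px).astype(float)
    d=np.c_[(px[:,0]-cal["cx"])/cal["fx"],(px[:,1]-cal["cy"])/cal["fy"],np.ones(len(px))]
    return np.array(cal["xyz"]),d@R.from_euler("xyz",cal["rotation"]).as_matrix().T
def onplane(cal,px,z):
    o,d=rays(cal,px); return o+d*((z-o[2])/d[:,2])[:,None]
def tri(c1,p1,c2,p2):
    A=[];b=[]
    for c,p in((c1,p1),(c2,p2)):
        o,d=rays(c,p);d=d[0]/np.linalg.norm(d[0]);P=np.eye(3)-np.outer(d,d);A.append(P);b.append(P@o)
    x,_,_,_=np.linalg.lstsq(np.vstack(A),np.hstack(b),rcond=None);return x,np.linalg.norm(np.vstack(A)@x-np.hstack(b))
def proj(cal,X):
    p=(np.atleast_2d(X)-cal["xyz"])@R.from_euler("xyz",cal["rotation"]).as_matrix()
    return np.c_[cal["cx"]+cal["fx"]*p[:,0]/p[:,2],cal["cy"]+cal["fy"]*p[:,1]/p[:,2]]
E
python3 - <<'E'
from h import *
from cell import *
a=cv2.imread("pics/scene0.png")[130:210,315:385];b=cv2.imread("pics/side0.png")[285:365,235:305]
cv2.imwrite("pics/crop1.png",cv2.resize(np.hstack([a,b]),None,fx=5.6,fy=5.6,interpolation=cv2.INTER_CUBIC))
sc,sd=get_calibration("scene"),get_calibration("side")
print(onplane(sc,[[350,172]],.05),onplane(sd,[[267,325]],.05))
w=get_calibration("wrist")
print(onplane(w,[[85,240],[72,200],[60,120],[150,20],[228,170],[163,40],[210,12]],.087))
E
```

```text
[[ 0.42606974 -0.22377035  0.05      ]] [[ 0.42937441 -0.26845113  0.05      ]]
[[ 0.452933   -0.03468309  0.087     ]
 [ 0.44687031  0.00178167  0.087     ]
 [ 0.4471404   0.06855011  0.087     ]
 [ 0.5270476   0.14209691  0.087     ]
 [ 0.58195826  0.02781587  0.087     ]
 [ 0.5357321   0.1281771   0.087     ]
 [ 0.57277022  0.1475516   0.087     ]]
```

View pics/crop1.png

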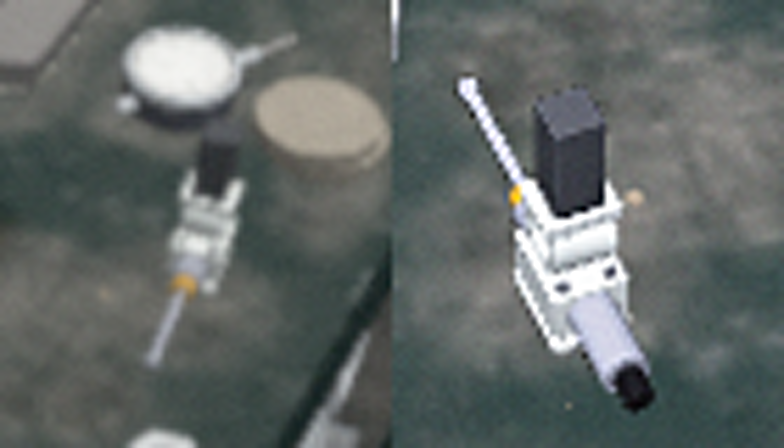

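```bash
python3 - <<'E'
from h import *
from cell import *
import pickle
sc,sd=get_calibration("scene"),get_calibration("side")
t,e=tri(sc,[355.2,152.7],sd,[266.8,304.3]); f,e2=tri(sc,[342.1,194.3],sd,[248.2,300.2])
print("stud top",t,e,"feeler tip",f,e2)
phi=np.degrees(np.arctan2(*(f-t)[1::-1])); print("phi",phi)
V={}
def look(n):
    V[n]=get_calibration("wrist"); cv2.imwrite(f"pics/{n}.png",camera("wrist"))
goto([.49,.04,.22],[np.pi,0,np.pi/2]); look("railA")
goto([.53,.0,.22],[np.pi,0,np.pi/2]); look("railB")
yaw=np.radians(phi+90)
goto([t[0],t[1],.23],[np.pi,0,yaw]); look("car")
pickle.dump(V,open("V.pkl","wb"))
s=read_state();print(s["clock"],s["tcp_pos"],s["joint_positions"],s["ft_force"])
m=np.vstack([np.hstack([cv2.imread("pics/railA.png"),cv2.imread("pics/railB.png")])])
cv2.imwrite("pics/m1.png",cv2.imread("pics/railA.png"))
E
```

```text
stud top [ 0.43197552 -0.25738458  0.08497913] 0.000530876785186729 feeler tip [ 0.42143453 -0.17581081  0.0158668 ] 0.0004341159850639108
phi 97.36298072069862
3.2667 [ 0.43219172 -0.25698465  0.22999806] [ 4.76762771e-01  1.84584752e-01 -1.64901193e-03  1.89705572e+00
  2.60505652e-04  1.05996788e+00  2.17447474e+00] [-0.32300237 -0.30226896  0.66204248]
```

View pics/m1.png

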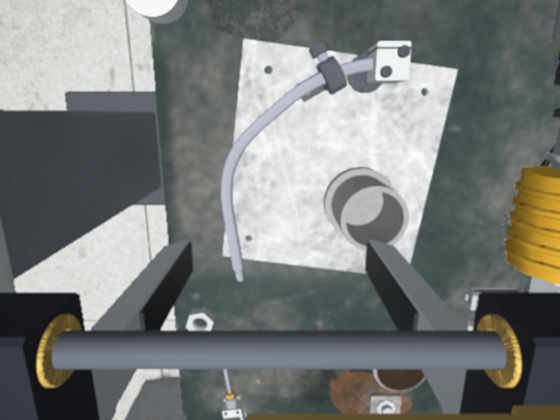

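View pics/car.png

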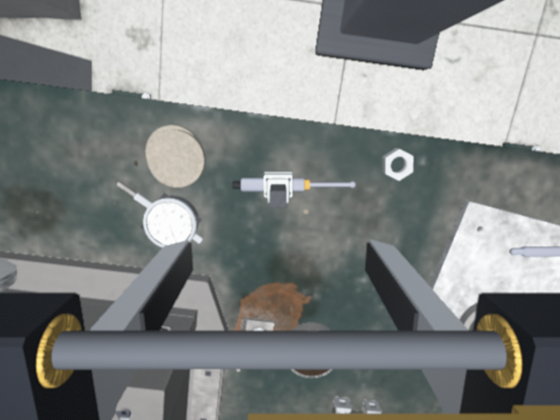

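```bash
python3 - <<'E'
from h import *
a=cv2.imread("pics/railA.png").astype(int);c=cv2.imread("pics/car.png").astype(int)
print("row190",[tuple(int(v) for v in x) for x in a[190,214:246:2]])
print("row265",[tuple(int(v) for v in x) for x in a[265,226:250:2]])
print("col285",[tuple(int(v) for v in x) for x in a[85:125:2,285]])
d=np.abs(a[...,0]-a[...,2])
A=cv2.resize(a[40:290,210:400].astype(np.uint8),None,fx=2.2,fy=2.2,interpolation=cv2.INTER_CUBIC)
C=cv2.resize(c[165:215,255:295].astype(np.uint8),None,fx=9,fy=9,interpolation=cv2.INTER_NEAREST)
C=cv2.copyMakeBorder(C,0,A.shape[0]-C.shape[0],0,0,cv2.BORDER_CONSTANT)
cv2.imwrite("pics/m2.png",np.hstack([A,C])); print(A.shape,C.shape)
E
```

```text
row190 [(118, 122, 119), (119, 122, 120), (121, 124, 122), (142, 137, 134), (206, 191, 188), (210, 195, 190), (206, 191, 188), (203, 189, 185), (175, 163, 157), (178, 174, 172), (222, 221, 219), (224, 223, 221), (228, 227, 225), (226, 225, 224), (222, 221, 220), (221, 219, 219)]
row265 [(110, 112, 108), (108, 111, 107), (107, 108, 105), (169, 159, 154), (209, 193, 189), (206, 191, 187), (203, 189, 184), (193, 180, 174), (140, 131, 126), (114, 117, 114), (118, 122, 118), (117, 120, 116)]
col285 [(237, 235, 234), (232, 231, 230), (228, 227, 225), (222, 221, 220), (196, 191, 188), (193, 180, 175), (209, 194, 189), (212, 196, 192), (209, 193, 190), (207, 193, 188), (205, 191, 187), (194, 181, 175), (177, 170, 165), (222, 219, 217), (226, 224, 223), (224, 223, 222), (223, 222, 220), (222, 221, 220), (222, 221, 220), (223, 222, 221)]
(550, 418, 3) (550, 360, 3)
```

View pics/m2.png

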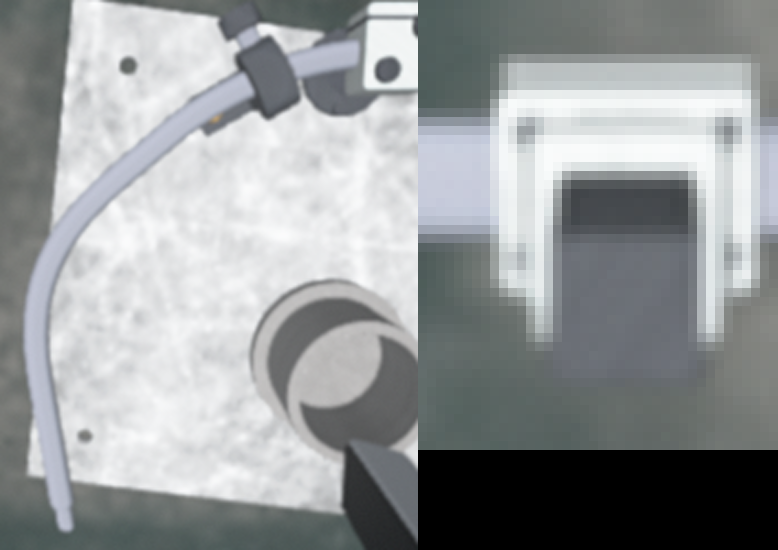

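Rail A shows the rail clear on the plate, with the tip at about (239,278) and the collar at about (332,74). In the carriage view the stud's top face is centred at (277.9,198.7), and the barrel lies exactly along the image x axis.

```bash
cat > rail.py <<'E'
from h import *
import pickle
V=pickle.load(open("V.pkl","rb"))
def trace(n,z=.087):
    a=cv2.imread(f"pics/{n}.png").astype(int)
    m=((a[...,0]-a[...,2]>=11)&(a.sum(2)>400)&(a[...,0]-a[...,2]<28)).astype(np.uint8)
    t=proj(V[n],[.451,-.025,z])[0]
    _,L,st,_=cv2.connectedComponentsWithStats(m)
    ys,xs=np.nonzero(m); 
    P=onplane(V[n],np.c_[xs,ys],z)[:,:2]
    p=np.array([.451,-.022]);d=np.array([-.05,1.]);d/=np.linalg.norm(d);C=[]
    for _ in range(90):
        q=P-p;s=q@d;nn=np.array([-d[1],d[0]]);u=q@nn
        k=(abs(s)<.002)&(abs(u)<.009)
        if k.sum()<8: break
        w=.5*(u[k].min()+u[k].max()); c=p+nn*w
        C.append(np.r_[c,u[k].max()-u[k].min()])
        if len(C)>5: d=C[-1][:2]-C[-6][:2]; d/=np.linalg.norm(d)
        p=c+d*.002
    q=P-C[0][:2];d0=C[6][:2]-C[0][:2];d0/=np.linalg.norm(d0)
    k=(abs(q@[-d0[1],d0[0]])<.006)&(abs(q@d0)<.05)
    return np.array(C),C[0][:2]+d0*(q[k]@d0).min(),d0
if __name__=="__main__":
    for n in("railA","railB"):
        C,tip,d0=trace(n); print(n,len(C),"nose end",tip,"dir",np.degrees(np.arctan2(*d0[::-1])));print(np.round(C[::5]*1e3,1).tolist())
    A=trace("railA")[0];B=trace("railB")[0]
    from scipy.spatial import cKDTree
    k=cKDTree(A[:,:2]).query(B[:,:2])
    print("B-A mean",(B[:,:2]-A[k[1],:2]).mean(0)*1e3)
    print("stud",onplane(V["car"],[277.9,198.7],.088), "stop",onplane(V["railA"],[332,74],.1))
    print("tag",onplane(V["car"],[[235,184],[353,184]],.017))
E
python3 rail.py
```

```text
railA 90 nose end [ 0.45359707 -0.03658738] dir 96.55482549078596
[[451.9, -22.0, 9.2], [451.2, -12.0, 9.1], [449.7, -2.0, 9.4], [448.2, 7.8, 9.4], [446.9, 17.8, 9.4], [445.5, 27.7, 9.3], [444.5, 37.6, 9.2], [444.5, 47.6, 8.9], [445.2, 57.6, 9.4], [447.2, 67.4, 9.5], [450.7, 76.8, 9.6], [455.8, 85.5, 9.7], [461.7, 93.6, 9.1], [468.4, 101.0, 9.4], [476.1, 107.5, 9.3], [483.8, 113.9, 9.6], [491.6, 120.2, 9.2], [499.2, 126.6, 9.2]]
railB 90 nose end [ 0.45351425 -0.03616399] dir 96.65364706985504
[[451.9, -22.0, 8.4], [450.8, -12.0, 9.6], [449.6, -2.1, 9.5], [448.2, 7.8, 9.1], [446.7, 17.7, 9.1], [445.4, 27.6, 8.9], [444.4, 37.6, 9.0], [444.4, 47.6, 8.6], [444.8, 57.6, 9.2], [447.1, 67.4, 9.1], [450.6, 76.8, 9.4], [455.5, 85.5, 9.8], [461.6, 93.5, 10.0], [468.4, 100.8, 9.4], [476.1, 107.3, 9.5], [483.7, 113.8, 9.1], [491.3, 120.2, 9.4], [499.2, 126.4, 9.3]]
B-A mean [-0.12674978 -0.0470596 ]
stud [[ 0.43135743 -0.25847474  0.088     ]] stop [[0.53066705 0.14290469 0.1       ]]
tag [[ 0.43785408 -0.30485874  0.017     ]
 [ 0.42134665 -0.17741602  0.017     ]]
```

```bash
cat >> rail.py <<'E'
def path():
    """smooth centreline spline from the nose end; returns f(s)->(x,y), heading(s), length"""
    from scipy.interpolate import make_smoothing_spline,UnivariateSpline
    out=[]
    A,tip,d0=trace("railA");B,tipB,dB=trace("railB")
    n=min(len(A),len(B));C=.5*(A[:n,:2]+B[:n,:2]);tip=.5*(tip+tipB);d=d0+dB;d/=np.linalg.norm(d)
    pre=[tip+d*x for x in np.arange(0,.012,.002)]
    P=np.vstack([pre,C]);s=np.r_[0,np.cumsum(np.linalg.norm(np.diff(P,axis=0),axis=1))]
    fx=UnivariateSpline(s,P[:,0],s=len(s)*(2e-4)**2);fy=UnivariateSpline(s,P[:,1],s=len(s)*(2e-4)**2)
    gx,gy=fx.derivative(),fy.derivative();L=s[-1]
    def at(u):
        c=np.clip(u,.006,L-.004);t=np.array([gx(c),gy(c)]);t/=np.linalg.norm(t)
        return np.array([fx(c),fy(c)])+t*(u-c),np.arctan2(t[1],t[0])
    return at,L
E
python3 - <<'E'
from rail import *
from cell import *
at,L=path();print(L,[ (np.round(at(u)[0]*1e3,1).tolist(),round(np.degrees(at(u)[1]),1)) for u in np.arange(-.03,L,.02)])
yaw=np.radians(187.4)
x,y=.43136,-.25847
command_gripper(.045)
movel([x,y,.12],[np.pi,0,yaw],v=.15); movel([x,y,.066],v=.06)
command_gripper(.0);s=read_state();print(s["clock"],s["finger_gap"],s["tcp_pos"],s["ft_force"],s["moment"])
movel([x,y,.13],v=.1)
p,h=at(-.03); goto([*p,.125],[np.pi,0,h]);hold(.2)
s=read_state();print(s["clock"],s["finger_gap"],s["tcp_pos"],np.degrees(s["eef_rot"]),s["ft_force"],s["moment"])
V["pre"]=get_calibration("wrist");cv2.imwrite("pics/pre.png",camera("wrist"));cv2.imwrite("pics/preside.png",camera("side"))
pickle.dump(V,open("V.pkl","wb"))
a=cv2.imread("pics/preside.png")[140:260,180:320]
w=cv2.imread("pics/pre.png")[60:330,150:410]
a=cv2.resize(a,(400,343),interpolation=cv2.INTER_CUBIC);w=cv2.resize(w,(400,415));a=cv2.copyMakeBorder(a,0,72,0,0,0)
cv2.imwrite("pics/m3.png",np.hstack([a,w]))
E
```

```text
0.1930357266575666 [([455.0, -66.3], np.float64(93.4)), ([453.8, -46.3], np.float64(93.4)), ([452.6, -26.4], np.float64(94.4)), ([450.3, -6.7], np.float64(98.0)), ([447.3, 13.0], np.float64(98.9)), ([444.6, 33.2], np.float64(95.2)), ([444.4, 53.2], np.float64(84.6)), ([449.0, 72.2], np.float64(68.0)), ([458.7, 89.4], np.float64(54.1)), ([472.0, 104.4], np.float64(43.1)), ([487.5, 117.2], np.float64(37.1)), ([503.5, 129.2], np.float64(37.5))]
6.65 0.015806106780789406 [ 0.43137457 -0.25845462  0.06605926] [-0.48322126  0.67761949  1.26255671] [ 0.13868533 -0.02564826 -0.04668231]
9.4417 0.015587478689781555 [ 0.45496699 -0.06651566  0.12499153] [-1.79999149e+02  1.30948888e-03  9.34010003e+01] [-0.21213561 -0.06964228 -2.70674523] [0.01857949 0.00599332 0.002392  ]
```

View pics/m3.png

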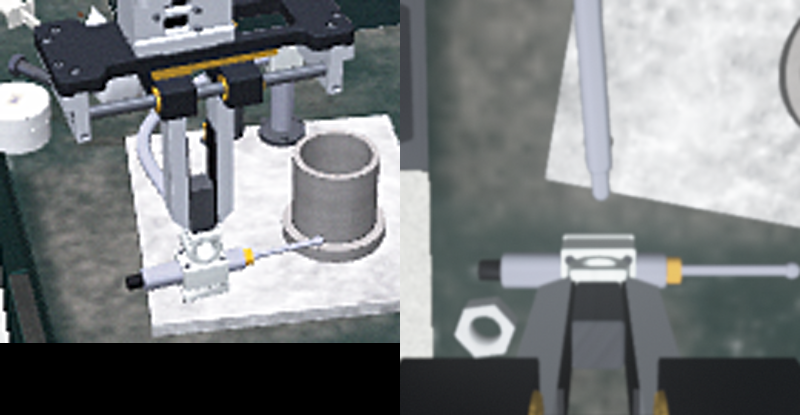

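The carriage is held upright, 15.6 mm between the fingers, with its feeler to the right towards the mould and the rail nose straight ahead. I'll use this close view to refine the straight part.

```bash
python3 - <<'E'
from rail import *
from cell import *
for n in("railA","railB","pre"):
    a=cv2.imread(f"pics/{n}.png").astype(int)
    m=((a[...,0]-a[...,2]>=11)&(a.sum(2)>350)&(a[...,0]-a[...,2]<28))
    o=[]
    for Y in np.arange(-.034,.012,.004):
        r=proj(V[n],[.452,Y,.087])[0];row=int(round(r[1]))
        c=np.nonzero(m[row,int(r[0])-20:int(r[0])+20])[0]+int(r[0])-20
        if len(c)<3: continue
        P=onplane(V[n],[[c.min(),row],[c.max(),row]],.087);o.append([P[:,1].mean(),P[:,0].mean(),np.ptp(P[:,0])])
    o=np.array(o);print(n);print(np.round(o*1e3,1).tolist())
    k=o[:,0]>-.026;f=np.polyfit(o[k,0],o[k,1],1);print("heading",90-np.degrees(np.arctan(f[0])),"x at y=-.0267,.005",np.polyval(f,[-.0267,.005]))
w=V["pre"];s=read_state()["tcp_pos"]
print("stud proj",proj(w,[[s[0],s[1],z] for z in(.147,.129,.111)]))
a=cv2.imread("pics/pre.png");
for r in(262,275,285): print(r,[int(v) for v in a[r,255:305].mean(1)])
E
```

```text
railA
[[-34.4, 453.9, 6.5], [-30.3, 453.0, 6.5], [-26.3, 452.7, 7.4], [-22.3, 451.9, 9.2], [-18.4, 452.0, 9.1], [-14.4, 451.2, 9.1], [-9.6, 450.5, 9.1], [-5.7, 450.1, 8.1], [-1.8, 449.3, 8.1], [2.0, 449.0, 9.0], [5.8, 448.2, 9.0], [9.6, 447.9, 8.0]]
heading 97.7202028473345 x at y=-.0267,.005 [0.45282468 0.44852729]
railB
[[-34.1, 453.7, 6.3], [-30.3, 453.1, 6.2], [-25.7, 452.5, 8.0], [-21.9, 452.3, 8.8], [-18.2, 451.7, 8.8], [-13.6, 451.1, 8.8], [-10.0, 450.5, 8.8], [-6.4, 450.3, 9.6], [-1.9, 449.3, 8.7], [1.7, 449.1, 9.5], [6.1, 448.6, 9.5], [9.7, 447.9, 9.5]]
heading 97.48497351975477 x at y=-.0267,.005 [0.45277489 0.44860996]
pre
[[-34.0, 453.8, 5.9], [-29.8, 453.5, 5.8], [-25.7, 452.7, 5.8], [-22.2, 452.2, 8.7], [-18.2, 451.7, 9.2], [-14.2, 451.4, 9.2], [-10.3, 450.6, 9.1], [-6.3, 450.4, 9.1], [-1.9, 449.6, 9.0], [1.9, 449.3, 9.0], [5.7, 448.6, 8.9], [10.0, 448.3, 8.9]]
heading 97.11512997030442 x at y=-.0267,.005 [0.45278538 0.44882843]
stud proj [[278.68868365 283.5899298 ]
 [278.72286316 266.80844528]
 [278.7509155  253.0352877 ]]
262 [115, 115, 111, 94, 68, 49, 49, 56, 61, 64, 64, 64, 63, 64, 65, 63, 64, 63, 65, 65, 63, 64, 62, 62, 64, 63, 63, 64, 63, 63, 63, 62, 63, 63, 63, 64, 63, 62, 61, 60, 53, 48, 47, 64, 93, 110, 114, 114, 113, 113]
275 [113, 100, 73, 48, 44, 47, 67, 96, 107, 107, 109, 109, 108, 109, 109, 108, 107, 105, 104, 105, 106, 107, 107, 108, 108, 109, 107, 107, 106, 107, 107, 108, 108, 109, 108, 107, 107, 104, 102, 98, 87, 64, 47, 41, 45, 69, 100, 112, 113, 113]
285 [88, 60, 44, 42, 41, 41, 65, 97, 107, 105, 104, 104, 104, 106, 106, 106, 107, 106, 106, 104, 106, 105, 105, 106, 106, 107, 108, 107, 106, 103, 104, 102, 104, 104, 104, 105, 106, 105, 104, 99, 85, 62, 43, 40, 40, 40, 56, 85, 105, 112]
```

```bash
python3 - <<'E'
s=open('rail.py').read()
s=s.replace("pre=[tip+d*x for x in np.arange(0,.012,.002)]","d=np.array([np.cos(np.radians(97.4)),np.sin(np.radians(97.4))]);q0=np.array([.4528,-.0267]);tip=q0-d*.0095\n    pre=[tip+d*x for x in np.arange(0,.041,.002)];C=C[(C-pre[-1])@d>.0015]")
open('rail.py','w').write(s)
E
cat > feed.py <<'E'
from rail import *
from cell import *
import json,os
at,L=path()
S=json.load(open("st.json")) if os.path.exists("st.json") else dict(s=-.03,e=0.,z=0.,dy=0.,F0=None,M0=0.,log=[])
def pose():
    u=S["s"];pts=np.array([at(u+k)[0] for k in(-.01,-.005,0,.005,.01)])
    h=np.arctan2(*(pts[-1]-pts[0])[::-1]);n=np.array([-np.sin(h),np.cos(h)])
    return pts.mean(0)+n*S["e"],h+S["dy"],n,np.array([np.cos(h),np.sin(h)])
def go(v=.03):
    p,h,n,t=pose();movel([*p,.115+S["z"]],[np.pi,0,h],v=v)
def meas():
    _,_,n,t=pose();s=read_state();f=np.array(s["ft_force"])-S["F0"];m=s["moment"][2]-S["M0"]
    return f[:2]@t,f[:2]@n,f[2],m,s["clock"]
def base(k=3):
    F=[];M=[]
    for _ in range(k): hold(.05);s=read_state();F.append(s["ft_force"]);M.append(s["moment"][2])
    S["F0"]=np.mean(F,0).tolist();S["M0"]=float(np.mean(M))
def step(ds,v=.03,ke=.00008,km=.1,kz=.00005):
    S["s"]+=ds;go(v);fa,fl,fz,m,c=meas()
    lim=lambda x,a:float(np.clip(x,-a,a))
    if abs(fl)>1: S["e"]+=lim(ke*fl,.0006)
    if abs(m)>.02: S["dy"]+=lim(km*m,.02)
    if abs(fz)>1.5: S["z"]+=lim(kz*fz,.0003)
    S["log"].append([S["s"],fa,fl,fz,m,S["e"],S["dy"],S["z"],c])
    return fa,fl,fz,m
def show(k=1,a=0):
    for l in S["log"][a::k]: print("s%.1f fa%.1f fl%.1f fz%.1f m%.3f e%.2f dy%.1f z%.2f t%.2f"%(l[0]*1e3,*l[1:5],l[5]*1e3,np.degrees(l[6]),l[7]*1e3,l[8]))
def save(): json.dump(S,open("st.json","w"))
def run(send,ds=.002,v=.03,fmax=9,amax=8,**k):
    while S["s"]<send-1e-6:
        fa,fl,fz,m=step(ds,v,**k)
        if abs(fl)>fmax or abs(fz)>fmax or -fa>amax: print("STOP");break
E
python3 - <<'E'
from feed import *
print(L,[ (np.round(at(u)[0]*1e3,1).tolist(),round(np.degrees(at(u)[1]),1)) for u in np.arange(-.02,L,.02)])
go(.05);base();print(S["F0"],S["M0"])
run(-.012,.003,.05);run(.026,.002);show();save()
E
```

```text
0.1927844078499801 [([455.7, -56.0], np.float64(95.6)), ([453.8, -36.1], np.float64(95.6)), ([451.6, -16.3], np.float64(97.1)), ([448.9, 3.4], np.float64(98.6)), ([445.8, 23.4], np.float64(98.0)), ([444.0, 43.5], np.float64(90.9)), ([446.1, 63.1], np.float64(75.9)), ([453.5, 81.3], np.float64(60.4)), ([465.2, 97.5], np.float64(48.2)), ([479.8, 111.2], np.float64(39.3)), ([495.7, 123.3], np.float64(36.6))]
[0.4999825965950686, 0.16755773861929277, -2.337666634411415] 0.008374451677306861
s-27.0 fa-0.1 fl0.7 fz-0.3 m-0.013 e0.00 dy0.0 z0.00 t10.29
s-24.0 fa-0.4 fl0.1 fz-0.5 m0.001 e0.00 dy0.0 z0.00 t10.54
s-21.0 fa-0.9 fl0.3 fz-1.2 m-0.079 e0.00 dy-0.5 z0.00 t10.79
s-18.0 fa0.5 fl0.8 fz-1.4 m-0.045 e0.00 dy-0.7 z0.00 t11.04
s-15.0 fa-0.2 fl0.2 fz-0.4 m-0.035 e0.00 dy-0.9 z0.00 t11.29
s-12.0 fa-0.7 fl0.5 fz-0.7 m0.026 e0.00 dy-0.8 z0.00 t11.54
s-10.0 fa0.1 fl0.9 fz0.3 m-0.026 e0.00 dy-0.9 z0.00 t11.79
s-8.0 fa0.8 fl0.9 fz0.3 m0.006 e0.00 dy-0.9 z0.00 t12.04
s-6.0 fa-0.1 fl0.1 fz-0.3 m-0.042 e0.00 dy-1.2 z0.00 t12.29
s-4.0 fa-0.0 fl1.3 fz-1.2 m-0.001 e0.10 dy-1.2 z0.00 t12.54
s-2.0 fa-0.
[... 168 characters left out ...]
0 fa0.1 fl0.7 fz-0.5 m0.011 e0.24 dy-1.6 z0.00 t13.54
s6.0 fa-0.5 fl0.8 fz-0.3 m-0.006 e0.24 dy-1.6 z0.00 t13.79
s8.0 fa-0.5 fl0.9 fz-0.7 m0.047 e0.24 dy-1.3 z0.00 t14.04
s10.0 fa0.2 fl0.2 fz-0.3 m0.015 e0.24 dy-1.3 z0.00 t14.29
s12.0 fa-0.2 fl0.9 fz-0.8 m0.016 e0.24 dy-1.3 z0.00 t14.54
s14.0 fa-0.8 fl-0.3 fz-1.0 m-0.005 e0.24 dy-1.3 z0.00 t14.79
s16.0 fa-0.7 fl0.1 fz0.7 m0.018 e0.24 dy-1.3 z0.00 t15.04
s18.0 fa-0.4 fl1.1 fz-0.2 m0.019 e0.33 dy-1.3 z0.00 t15.29
s20.0 fa0.6 fl0.8 fz-0.2 m-0.012 e0.33 dy-1.3 z0.00 t15.54
s22.0 fa-0.0 fl0.0 fz-0.4 m0.011 e0.33 dy-1.3 z0.00 t15.79
s24.0 fa0.0 fl-0.2 fz0.1 m0.005 e0.33 dy-1.3 z0.00 t16.04
s26.0 fa-0.6 fl1.8 fz0.2 m-0.035 e0.47 dy-1.5 z0.00 t16.29
```

```bash
sed -i 's/abs(fl)>1:/abs(fl)>1.5:/; s/abs(m)>.02/abs(m)>.05/' feed.py; python3 - <<'E'
from feed import *
S["dy"]=0.;S["e"]=.0003;n=len(S["log"])
run(.09,.002);show(1,n);save()
a=camera("side")[130:250,190:330];cv2.imwrite("pics/on1.png",cv2.resize(a,None,fx=5,fy=5,interpolation=cv2.INTER_CUBIC))
E
```

```text
s28.0 fa0.1 fl0.2 fz-0.8 m-0.077 e0.30 dy-0.4 z0.00 t16.54
s30.0 fa-0.8 fl0.6 fz0.5 m-0.019 e0.30 dy-0.4 z0.00 t16.79
s32.0 fa0.4 fl-0.2 fz0.2 m-0.022 e0.30 dy-0.4 z0.00 t17.04
s34.0 fa-0.7 fl0.3 fz0.1 m0.039 e0.30 dy-0.4 z0.00 t17.29
s36.0 fa0.1 fl1.2 fz-0.3 m-0.008 e0.30 dy-0.4 z0.00 t17.54
s38.0 fa0.1 fl1.0 fz0.4 m-0.018 e0.30 dy-0.4 z0.00 t17.79
s40.0 fa-0.2 fl-0.1 fz-0.1 m-0.015 e0.30 dy-0.4 z0.00 t18.04
s42.0 fa0.8 fl0.6 fz-0.6 m-0.019 e0.30 dy-0.4 z0.00 t18.29
s44.0 fa0.0 fl1.2 fz-0.2 m-0.038 e0.30 dy-0.4 z0.00 t18.54
s46.0 fa0.1 fl0.8 fz-0.7 m-0.016 e0.30 dy-0.4 z0.00 t18.79
s48.0 fa-0.5 fl1.5 fz-0.9 m-0.055 e0.42 dy-0.8 z0.00 t19.04
s50.0 fa0.7 fl0.3 fz-0.0 m-0.023 e0.42 dy-0.8 z0.00 t19.29
s52.0 fa-0.3 fl-0.0 fz-0.7 m-0.008 e0.42 dy-0.8 z0.00 t19.54
s54.0 fa-0.6 fl0.6 fz-0.4 m-0.019 e0.42 dy-0.8 z0.00 t19.79
s56.0 fa0.2 fl0.4 fz-0.1 m-0.016 e0.42 dy-0.8 z0.00 t20.04
s58.0 fa0.2 fl0.3 fz0.3 m0.029 e0.42 dy-0.8 z0.00 t20.29
s60.0 fa1.0 fl1.2 fz-0.9 m0.035 e0.42 dy-0.8 z0.00 t20.54
s62.0 fa-0.8 fl0.8 fz0.6 m-0.057 e0.42 dy-1.1 z0.00 t20.79
s64.0 fa0.1 fl-0.5 fz0.1 m0.024 e0.42 dy-1.1 z0.00 t21.04
s66.0 fa0.4 fl0.9 fz-0.3 m-0.076 e0.42 dy-1.5 z0.00 t21.29
s68.0 fa0.5 fl0.7 fz-0.8 m0.010 e0.42 dy-1.5 z0.00 t21.54
s70.0 fa-0.4 fl-1.5 fz0.5 m0.039 e0.30 dy-1.5 z0.00 t21.79
s72.0 fa0.6 fl-0.1 fz-0.3 m0.037 e0.30 dy-1.5 z0.00 t22.04
s74.0 fa0.1 fl-1.2 fz-0.3 m-0.028 e0.30 dy-1.5 z0.00 t22.29
s76.0 fa0.3 fl0.2 fz-0.5 m-0.032 e0.30 dy-1.5 z0.00 t22.54
s78.0 fa1.3 fl-1.3 fz0.3 m0.020 e0.30 dy-1.5 z0.00 t22.79
s80.0 fa1.9 fl-0.9 fz0.4 m0.022 e0.30 dy-1.5 z0.00 t23.04
s82.0 fa0.5 fl-1.1 fz-0.5 m0.045 e0.30 dy-1.5 z0.00 t23.29
s84.0 fa0.5 fl-2.3 fz0.6 m-0.020 e0.12 dy-1.5 z0.00 t23.54
s86.0 fa0.7 fl0.1 fz0.3 m0.012 e0.12 dy-1.5 z0.00 t23.79
s88.0 fa0.8 fl-0.6 fz-0.5 m0.061 e0.12 dy-1.2 z0.00 t24.04
s90.0 fa0.6 fl0.3 fz-0.2 m-0.000 e0.12 dy-1.2 z0.00 t24.29
```

View pics/on1.png

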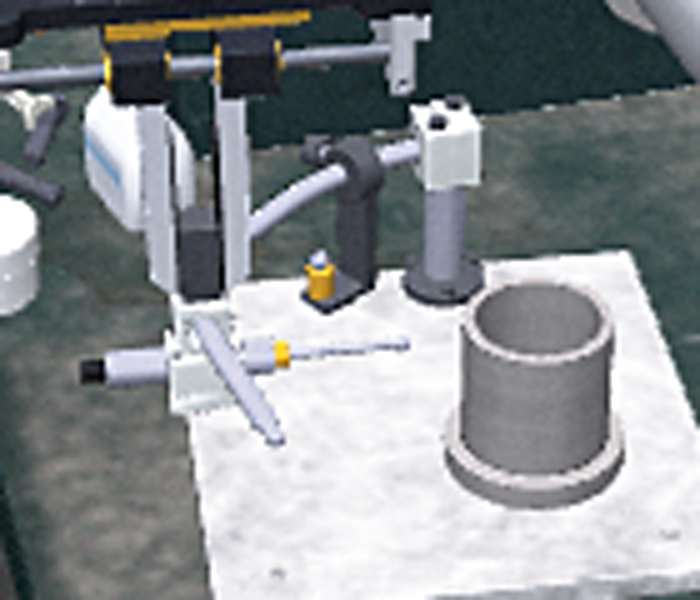

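The side view shows the carriage threaded on the rail with the feeler towards the mould, the stop at (350,175), and the ball unit, yellow, at (320,280). I'll extend the trace to the stop face.

```bash
sed -i 's/range(90)/range(130)/' rail.py; python3 - <<'E'
from feed import *
for n in("railA","railB"):
    C=trace(n)[0];print(n,len(C),np.round(C[-8:]*1e3,1).tolist())
print(L,[(round(u,3),np.round(at(u)[0]*1e3,1).tolist(),round(np.degrees(at(u)[1]),1)) for u in np.arange(.09,L+.02,.01)])
for px in ([324.5,78.6],): print(onplane(V["railA"],px,.095))
for px in ([332,74],): print(onplane(V["railA"],px,.098))
print(pose()[0],read_state()["tcp_pos"])
E
```

```text
railA 101 [[512.8, 135.2, 9.9], [514.5, 136.2, 9.5], [516.2, 137.3, 9.5], [518.0, 138.2, 9.5], [519.7, 139.2, 9.7], [521.5, 140.1, 9.7], [523.3, 141.0, 9.7], [525.1, 141.9, 9.0]]
railB 101 [[514.0, 133.2, 15.2], [515.8, 133.9, 15.3], [517.5, 135.2, 15.2], [518.5, 138.7, 9.5], [520.6, 139.4, 10.3], [522.2, 140.5, 9.7], [523.9, 141.7, 9.2], [525.1, 143.2, 7.7]]
0.21576186351701798 [(np.float64(0.09), [444.7, 53.4], np.float64(84.8)), (np.float64(0.1), [446.2, 63.1], np.float64(77.7)), (np.float64(0.11), [449.0, 72.5], np.float64(69.1)), (np.float64(0.12), [453.2, 81.5], np.float64(60.7)), (np.float64(0.13), [458.6, 89.8], np.float64(53.4)), (np.float64(0.14), [465.1, 97.5], np.float64(46.9)), (np.float64(0.15), [472.2, 104.5], np.float64(42.0)), (np.float64(0.16), [479.9, 111.0], np.float64(39.3)), (np.float64(0.17), [487.7, 117.3], np.float64(37.9)), (np.float64(0.18), [495.8, 123.4], np.float64(36.1)), (np.float64(0.19), [503.9, 129.0], np.float64(33.7)), (np.float64(0.2), [512.1, 134.3], np.float64(31.8)), (np.float64(0.21), [520.4, 139.3], np.float64(31.1)), (np.float64(0.22), [528.9, 144.5], np.float64(31.1)), (np.float64(0.23), [537.5, 149.6], np.float64(31.1))]
[[0.52567271 0.14003903 0.095     ]]
[[0.53094946 0.14310531 0.098     ]]
[0.44486614 0.0533168 ] [0.44452657 0.05336179 0.11496068]
```

```bash
sed -i 's/n=min(len(A),len(B));/n=min(len(A),len(B));B[80:n]=A[80:n];/' rail.py; python3 - <<'E'
from feed import *
n=len(S["log"]);print(L)
run(.18,.002);show(1,n);save()
print([(round(u,3),np.round(at(u)[0]*1e3,1).tolist(),round(np.degrees(at(u)[1]),1)) for u in np.arange(.18,.231,.01)])
E
```

```text
0.2150566123847939
s92.0 fa-0.2 fl-0.9 fz0.1 m-0.001 e0.12 dy-1.2 z0.00 t24.59
s94.0 fa-0.7 fl0.4 fz-0.1 m-0.077 e0.12 dy-1.6 z0.00 t24.84
s96.0 fa-0.6 fl0.0 fz-0.2 m0.001 e0.12 dy-1.6 z0.00 t25.09
s98.0 fa-0.4 fl0.1 fz-1.5 m0.021 e0.12 dy-1.6 z0.00 t25.34
s100.0 fa-0.4 fl0.6 fz0.0 m-0.045 e0.12 dy-1.6 z0.00 t25.59
s102.0 fa-0.1 fl0.1 fz0.1 m0.043 e0.12 dy-1.6 z0.00 t25.84
s104.0 fa0.2 fl1.1 fz0.2 m-0.030 e0.12 dy-1.6 z0.00 t26.09
s106.0 fa-0.0 fl0.2 fz-0.2 m-0.049 e0.12 dy-1.6 z0.00 t26.34
s108.0 fa-0.6 fl-0.1 fz0.2 m0.006 e0.12 dy-1.6 z0.00 t26.59
s110.0 fa-0.6 fl0.9 fz0.5 m-0.026 e0.12 dy-1.6 z0.00 t26.84
s112.0 fa-1.3 fl0.8 fz-0.3 m0.008 e0.12 dy-1.6 z0.00 t27.09
s114.0 fa-0.9 fl0.6 fz-0.5 m-0.030 e0.12 dy-1.6 z0.00 t27.34
s116.0 fa-0.7 fl-0.0 fz0.4 m0.019 e0.12 dy-1.6 z0.00 t27.59
s118.0 fa-0.9 fl0.3 fz-0.7 m-0.023 e0.12 dy-1.6 z0.00 t27.84
s120.0 fa-0.1 fl-0.6 fz-0.5 m0.015 e0.12 dy-1.6 z0.00 t28.09
s122.0 fa-0.6 fl0.8 fz-0.1 m-0.033 e0.12 dy-1.6 z0.00 t28.34
s124.0 fa0.2 fl0.7 fz-0.5 m-0.003 e0.12 dy-1.6 z0.00 t28.59
s126.0 fa0.0 fl0.0 fz-0.4 m0.000 e0.12 dy-1.6 z0.00 t28.84
s
[... 1260 characters left out ...]
 t34.09
s170.0 fa-0.5 fl0.9 fz-1.1 m-0.001 e0.12 dy-1.9 z-0.08 t34.34
s172.0 fa-0.6 fl0.5 fz0.4 m-0.003 e0.12 dy-1.9 z-0.08 t34.59
s174.0 fa-0.3 fl0.5 fz-0.7 m-0.013 e0.12 dy-1.9 z-0.08 t34.84
s176.0 fa0.1 fl-0.1 fz-0.9 m-0.031 e0.12 dy-1.9 z-0.08 t35.09
s178.0 fa-0.1 fl0.5 fz0.1 m0.015 e0.12 dy-1.9 z-0.08 t35.34
s180.0 fa-0.8 fl0.3 fz-0.1 m-0.103 e0.12 dy-2.5 z-0.08 t35.59
[(np.float64(0.18), [495.6, 123.5], np.float64(36.2)), (np.float64(0.19), [503.8, 129.3], np.float64(34.3)), (np.float64(0.2), [512.0, 134.7], np.float64(32.1)), (np.float64(0.21), [520.4, 139.7], np.float64(29.6)), (np.float64(0.22), [529.1, 144.6], np.float64(29.3)), (np.float64(0.23), [537.9, 149.5], np.float64(29.3))]
```

```bash
python3 - <<'E'
from feed import *
n=len(S["log"]);S["dy"]=-.015;k=dict(kz=0,fmax=12,amax=8.5)
run(.192,.001,**k);run(.2055,.0005,**k);show(1,n);save()
E
```

```text
s181.0 fa-1.5 fl0.4 fz0.4 m0.023 e0.12 dy-0.9 z-0.08 t35.84
s182.0 fa0.8 fl1.0 fz-1.3 m0.032 e0.12 dy-0.9 z-0.08 t36.09
s183.0 fa-0.5 fl0.3 fz-0.2 m0.011 e0.12 dy-0.9 z-0.08 t36.34
s184.0 fa-0.5 fl-0.4 fz-0.2 m-0.045 e0.12 dy-0.9 z-0.08 t36.59
s185.0 fa-1.1 fl0.4 fz-0.5 m-0.059 e0.12 dy-1.2 z-0.08 t36.84
s186.0 fa-0.1 fl0.2 fz-1.2 m-0.041 e0.12 dy-1.2 z-0.08 t37.09
s187.0 fa-1.0 fl-0.4 fz-0.5 m0.029 e0.12 dy-1.2 z-0.08 t37.34
s188.0 fa0.3 fl0.0 fz0.1 m-0.016 e0.12 dy-1.2 z-0.08 t37.59
s189.0 fa-1.3 fl-0.2 fz0.0 m0.035 e0.12 dy-1.2 z-0.08 t37.84
s190.0 fa-0.7 fl0.7 fz0.2 m-0.029 e0.12 dy-1.2 z-0.08 t38.09
s191.0 fa-0.4 fl-0.0 fz-0.0 m-0.020 e0.12 dy-1.2 z-0.08 t38.34
s192.0 fa-1.5 fl0.5 fz0.6 m0.013 e0.12 dy-1.2 z-0.08 t38.59
s192.5 fa-2.7 fl1.1 fz0.9 m-0.005 e0.12 dy-1.2 z-0.08 t38.84
s193.0 fa-3.2 fl-0.1 fz2.6 m0.025 e0.12 dy-1.2 z-0.08 t39.09
s193.5 fa-3.3 fl0.8 fz3.4 m0.017 e0.12 dy-1.2 z-0.08 t39.34
s194.0 fa-3.5 fl0.3 fz2.5 m-0.012 e0.12 dy-1.2 z-0.08 t39.59
s194.5 fa-2.1 fl0.8 fz4.1 m-0.032 e0.12 dy-1.2 z-0.08 t39.84
s195.0 fa-1.4 fl-0.1 fz4.2 m0.031 e0.12 dy-1.2 z-0.08 t40.09

[... 571 characters left out ...]
 m0.035 e0.12 dy-1.2 z-0.08 t42.59
s200.5 fa1.5 fl0.0 fz3.5 m0.026 e0.12 dy-1.2 z-0.08 t42.84
s201.0 fa1.3 fl0.4 fz3.6 m-0.023 e0.12 dy-1.2 z-0.08 t43.09
s201.5 fa2.1 fl-0.9 fz2.8 m-0.009 e0.12 dy-1.2 z-0.08 t43.34
s202.0 fa3.4 fl-0.8 fz3.6 m-0.034 e0.12 dy-1.2 z-0.08 t43.59
s202.5 fa3.4 fl-0.1 fz2.7 m0.013 e0.12 dy-1.2 z-0.08 t43.84
s203.0 fa3.3 fl0.4 fz1.6 m0.013 e0.12 dy-1.2 z-0.08 t44.09
s203.5 fa2.2 fl0.5 fz0.9 m0.023 e0.12 dy-1.2 z-0.08 t44.34
s204.0 fa0.4 fl0.5 fz-0.4 m-0.017 e0.12 dy-1.2 z-0.08 t44.59
s204.5 fa-0.7 fl0.4 fz-0.2 m-0.010 e0.12 dy-1.2 z-0.08 t44.84
s205.0 fa-0.7 fl-0.3 fz-0.1 m-0.022 e0.12 dy-1.2 z-0.08 t45.09
s205.5 fa-3.6 fl0.3 fz0.2 m-0.055 e0.12 dy-1.5 z-0.08 t45.34
```

Force signs match a click: ball ride of 2-5 N, forward snap, then the stop from s=205.5. One gentle confirming push, then release.

```bash
python3 - <<'E'
from feed import *
def avg():
    F=[]
    for _ in range(4): hold(.05);F.append(meas()[:4])
    return np.round(np.mean(F,0),2)
print(avg())
for _ in range(3):
    if avg()[0]<-4.5: break
    S["s"]+=.0003;go();print(S["s"],avg())
S["s"]-=.0004;go();print("relax",avg())
S["z"]-=.0011;go();print("lower",avg())
p=read_state()["tcp_pos"];cv2.imwrite("pics/b4.png",camera("side"))
command_gripper(.045);print("open",read_state()["ft_force"])
movel([p[0],p[1],p[2]+.02],v=.05)
print(read_state()["ft_force"],read_state()["clock"]);save()
movel([p[0],p[1],p[2]+.12],v=.15);hold(.2)
s=read_state();print(s["clock"],s["tcp_pos"],s["ft_force"])
a=camera("side");cv2.imwrite("pics/end.png",a);w=camera("wrist");cv2.imwrite("pics/endw.png",w)
a=cv2.resize(a[130:250,190:330],(420,360),interpolation=cv2.INTER_CUBIC)
b=cv2.resize(cv2.imread("pics/b4.png")[130:250,190:330],(420,360),interpolation=cv2.INTER_CUBIC)
w=cv2.resize(w[100:400,150:430],(380,407));
m=np.zeros((407,800,3),np.uint8);m[:360,:420]=a;m[:,420:]=w;cv2.imwrite("pics/m4.png",m)
E
```

```text
[-5.03  0.4   1.02 -0.03]
relax [-3.65  0.53 -1.01 -0.02]
lower [-3.37 -0.62 -1.14 -0.02]
open [ 0.37683424  0.22549851 -0.12161821]
[0.39440294 0.35964236 0.52064573] 47.8833
48.9 [0.51597206 0.13710191 0.23293241] [ 0.09336849 -0.56268105 -0.15695927]
```

View pics/m4.png

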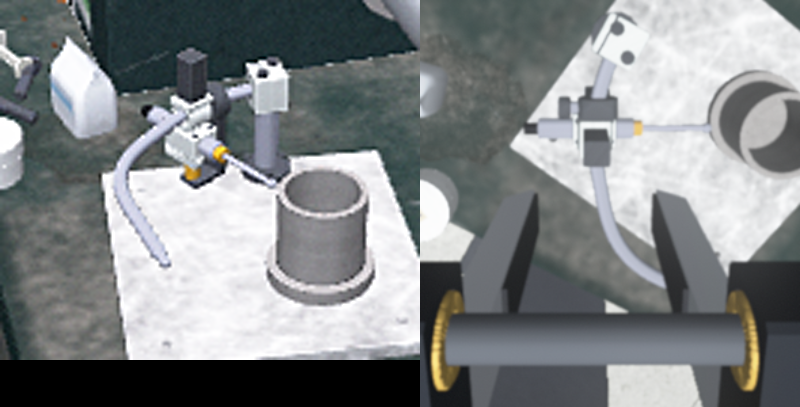

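The carriage sits upright against the collar, with its feeler towards the mould and short of it. The gripper is empty and clear, and the mould hasn't moved.

```bash
python3 - <<'E'
import cv2,numpy as np
from cell import *
a=cv2.imread("pics/side0.png").astype(int);b=cv2.imread("pics/end.png").astype(int)
d=np.abs(a-b).max(2);print("diff mould",np.percentile(d[186:232,283:316],[50,99]),"tin/white",np.percentile(d[170:193,174:198],[50,99]),"ring",np.percentile(d[268:295,348:364],[50,99]))
close_job()
E
```

```text
diff mould [3. 8.] tin/white [1. 7.] ring [ 4.   10.69]
the job is handed in; nothing more can be done
```

The carriage is threaded on the rail, pushed round the bend to the stop, seated on the spring ball and released. I handed the job in at about 49 s of the 72 s allowed.

- **Grasp and rail:** I measured the stud and the rail's centreline from the cameras. Two wrist views agreed to about 0.15 mm on the rail. I gripped the stud across the carriage's y, then fed the carriage along the rail in 2 mm steps, correcting sideways position and turn from the wrist force.
- **Forces on the bend:** Sideways force read after each step stayed under about 2.5 N.
- **Click:** The force along the rod showed the ball being pressed (about 3.5 N back, 5 N up), then snapping forward by about 3.4 N and dropping to zero.
- **Stop:** The stop was then met with a push of about 5 N, well under its 20 N slip limit. I eased off and lowered the carriage by 1.1 mm before opening the jaws.
- **Last checks:** After release the wrist force was back to about zero. The pictures show the carriage upright against the collar, its feeler pointing at the mould and short of it. A before-and-after image comparison showed no change at the mould, the tin or the ring.

No check failed or disagreed. The ball's final position and the stop's hold were judged only from the forces and the picture, not measured directly.

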